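Clamp the gilded lion's holding board for painting

ROBOT

A 6-joint arm with a two-finger parallel gripper is mounted at the origin on the work surface. World frame = base frame: x ahead of the robot, y to its left, z up, the work surface at z = 0. Lengths are in m, angles in rad, forces in N, time in s.
With the tool pointing down it reaches from about 0.25 to 0.725 m from the base axis. Payload 9.7 kg.
Tool frame: the origin (TCP) lies midway between the tips of the shut fingers; the grasp point (between the pads) lies 19 mm behind it; z points along the fingers, y is the line along which they close (so a half turn about z gives the same grasp; the last joint's range is limited). The gripper opens to 85 mm and grips with 20 to 120 N. Pads are 22 mm wide; open, the fingers measure 114 mm over their backs; the gripper's body (76 mm by 85 mm) begins 54 mm behind the grasp point. The pads swing forward as they close: fully open they stand 13 mm farther back than shut.
Start: joints at [1.286, 0.087, 0.176, 1.66, 0, 1.571], TCP at [0.155, 0.528, 0.231] pointing down, gripper open.
Joint ranges: [-3.13, 3.13], [-0.85, 1.81], [-1.15, 1.24], [-2.2, 2.28], [-1.44, 1.52], [-3.14, 3.14]. Speed limits (rad/s): [2.22, 2.22, 2.57, 3.14, 3.14, 3.14].

INTERFACE

Orientations are given as a unit quaternion [x, y, z, w].
In Python, from station import arm gives the robot as it stands. Calls block until the motion is done:
- arm.move_ptp(position, orientation): joint-space move of the TCP to a pose.
- arm.move_l(position, attitude=None, vel=0.15): straight line of the TCP; attitude=None keeps the orientation; vel is the mean speed in m/s.
- arm.goto_joints(angles): joint-space move.
- arm.gripper_to(opening): finger opening in m; the grip force is fixed at half the most; returns when the fingers have stopped.
- arm.wait(seconds).
- arm.solve_ik(position, orientation): joint angles nearest the present ones, or None.
- arm.get_state(): the state.
- arm.read_camera(name): name is "side" or "top"; returns a dict with "color" (384x512x3 uint8, red, green, blue), "vfov" (degrees; the focal length in pixels is half the picture's height over the tangent of half this angle, whatever the lens; pixels are square), "cx", "cy" (the principal point, pixels), "world_to_cam" (4x4, takes a point from world to camera coordinates). Camera axes: x right, y down, z forward; pixel columns grow to the right and rows downward; lengths in m; the calibration is good to about 2 mm. A picture is of the moment at which its call begins. There is no depth.
A pose or a line that the arm cannot do raises arm.PlanningError and nothing moves.
- arm.hand_in(): hands the job in; it is judged then, once.
Trained networks look in a picture, given as the dict that the camera call returned (one of the last four; its "shot" number tells which), for a name from the list of things; names that differ only in an ending like _2 or _b are one class to them, and where a whole thing is asked for, a point or a joint stands for the part that bears it (a point fixed in the world has none). Each returns a list of dicts, best first, with "conf" (0 to 1); they miss things now and then, are a little off and sometimes report something else, mostly with a low value. They report only what shows in the picture. A call takes as long as a camera call. They do not tell look-alikes from the thing itself.
- arm.spot_in(picture, name): "point" ([x, y, z] in m, in world coordinates, good to about 4 mm: the middle of the surface that is visible of it).
- arm.place_of(picture, name): "point" ([x, y, z] in m, in world coordinates, good to about 4 mm: a listed point, or the origin of a listed thing).
The state is a dict: "time": time; "qpos": joint angles; "qd": joint speeds; "tau": joint torques, N m; "tool_pos": TCP position; "eef_rot": TCP orientation; "wrist_force": force on the tool from outside, world axes, zero at the start; "ft_torque": the same for the moment, N m; "width": finger opening in m; "grasp_force": force on a finger pad.
Only numpy, scipy, OpenCV 4.12 (cv2) and the standard library are available. Lean on these libraries where they do the work, as an engineer would, in place of code of your own. Each camera call takes 0.05 s, during which the arm holds its last target. There are 200 camera calls.

TASK

Get the gilded lion ready for painting: slide its wooden holding board fully home in the clamp's tray, tail against the tray's back wall, then turn the handwheel anticlockwise, letting your hand rise with it, until the tray has drawn the board up against the sprung rubber shoe and the board is held firmly but not crushed (about 20 N of squeeze). Go by feel, do not haul or lean on the wheel, let go at the end and leave the other things on the bench where they stand.

Things in the scene. Friction and masses are not known exactly. Their poses are not given: they have to be found in the camera images.
- clamp: Grey iron holding clamp, fixed to the bench; origin at the centre of the underside of its foot (210 x 120 x 12 mm, long side along x). x points from its open front, where the board goes in, to its back; z up. At the back two 16 mm posts (x = 65, y = +-46 mm) carry a grey head; the vertical spindle passes through the head at x = 50, y = 0.
- head_front (a point): Middle of the head's front edge, at its underside: x = -15, y = 0, z = 85 mm of the clamp. The head is 94 mm long from here to the back, 110 wide, 20 high (top 105 mm above the bench).
- shoe_axis (a point): Point on the underside of the head (x = 8, y = 0 of the clamp) from which the round rubber shoe, 26 mm across, hangs. It yields upward at 5 N per mm, up to 14 mm. The last user set its height: it differs each time and is not measured. Its underside is 5 to 15 mm above the board's top when the tray is right down.
- tray: Aluminium tray that hangs on the spindle and rises with it, up to 31 mm; origin on the upper face of its floor (138 x 76 mm), at the start 30 mm above the bench and at x = -30 mm of the clamp; axes parallel to the clamp's. Side rails 7 mm high leave 66 mm between them for the 64 mm board. The front face of its back wall (12 mm high) is at x = +58 mm.
- wheel (a joint): Turn of the handwheel in rad: 0 at the start (tray right down), growing anticlockwise seen from above, at most 6.5. Wheel, spindle and tray rise together 4.8 mm per rad. The screw stays where it is left. Running free upward it takes a steady 0.3 N m or so; each newton of squeeze on the board adds 0.0048 N m. This torque shows while the wheel is slowly moving and fades when it stands.
- wheel_grip (a point): Centre of the handwheel, on its vertical axis, at mid-height of the rim; 134 mm above the bench at the start, rising with the spindle. Level black wheel, 60 mm across, rim 11 mm thick, 22 mm hub, 3 spokes. It can be gripped across its diameter from above at any angle; the rim's underside is 23 mm above the head at the start. It floats on the spindle between springs (5 N per mm), normally 104 mm above the tray's floor.
- board: Loose wooden holding board, 100 x 64 x 12 mm, 0.25 to 0.5 kg with the lion; origin at the centre of its underside, x along its length to the bare tail that points into the clamp, z up. The gilded lion (34 mm wide, 42 long, 55 tall) stands on its front half, centred at x = -25 mm. At the start it lies in the tray, its tail 18 to 38 mm short of the back wall.
- tail_end (a point): Middle of the board's tail end face (x = 50 mm, z = 6 mm of the board). Fully home it touches the tray's back wall (x = 58 mm of the tray).
- paint_lid: Bystander: steel jar lid with red paint, 52 mm across, 10 mm high; origin at the centre of its underside.
- lion_done: Bystander: a second gilded lion without a board, foot 42 x 34 mm, 55 mm tall; origin at the centre of its underside.
- water_cup: Bystander: white cup, 64 mm across, 60 mm high; origin at the centre of its underside.
- brush: Bystander: thin black paint brush lying down, 190 mm long; origin at the centre of its underside.
Mind the look-alikes: they are no part of the job. What is shaped like the board but blue or turquoise is not meant. There is more than one size of the clamp; the one meant has the size given above.

How it is judged:
By the outcome, as a careful person would: the job done as asked, in the order asked, and still so for the second after the job is handed in, with the robot touching nothing.
It also fails if it takes over 72 s, if anything falls off the work surface, if the arm or the gripper's body presses on something with over 40 N, if the wrist force passes 120 N, or if a joint passes its speed limit or range.

## Working session

There is one attempt and no reset: what is moved stays moved. The work goes in short steps, each a Python script; the robot and the scene stay as the last script left them, time stands still between calls to the robot, and variables do not carry over. Pictures are saved under pics/ and viewed, at most 10 in all, crops included, and the job is handed in when it is done.

```bash
mkdir -p pics; ls
python3 - <<'E'
from station import arm
import cv2, numpy as np
for c in("top","side"):
    p=arm.read_camera(c); cv2.imwrite(f"pics/{c}0.png",cv2.resize(p["color"][:,:,::-1],(800,600)))
    print(c,np.round(p["world_to_cam"],3).tolist(),p["vfov"],p["cx"],p["cy"])
    for n in("clamp","head_front","shoe_axis","tray","wheel_grip","board","tail_end","paint_lid","lion_done","water_cup","brush"):
        print(n,[(np.round(d["point"],3).tolist(),round(d["conf"],2)) for d in arm.place_of(p,n)[:3]])
print(arm.get_state())
E
```

```text
pics
top [[0.025, -0.999, -0.024, -0.048], [-0.99, -0.021, -0.138, 0.551], [0.137, 0.027, -0.99, 0.788], [0.0, 0.0, 0.0, 1.0]] 54.38813993445841 253.8855834639054 185.81187129196647
clamp [([0.56, -0.059, -0.002], 0.93), ([0.437, -0.339, -0.0], 0.56), ([0.604, 0.088, -0.0], 0.39)]
head_front [([0.549, -0.062, 0.083], 0.79), ([0.428, -0.347, 0.069], 0.61)]
shoe_axis [([0.57, -0.058, 0.084], 0.92), ([0.444, -0.341, 0.069], 0.88)]
tray [([0.531, -0.065, 0.032], 0.82), ([0.416, -0.346, 0.021], 0.74)]
wheel_grip [([0.609, -0.046, 0.131], 0.61), ([0.478, -0.328, 0.104], 0.54)]
board [([0.353, 0.103, 0.002], 0.97), ([0.507, -0.073, 0.031], 0.95), ([0.339, -0.165, -0.002], 0.8)]
tail_end [([0.553, -0.062, 0.036], 0.84), ([0.338, -0.213, 0.003], 0.69), ([0.298, 0.082, 0.008], 0.61)]
paint_lid [([0.484, 0.047, -0.001], 0.84)]
lion_done [([0.578, -0.189, -0.002], 0.77)]
water_cup [([0.609, 0.086, -0.0], 0.94), ([0.553, -0.061, 0.037], 0.63)]
brush [([0.666, -0.189, 0.002], 0.61), ([0.528, -0.062, 0.03], 0.31)]
side [[-0.989, -0.147, 0.018, 0.516], [-0.114, 0.674, -0.73, 0.184], [0.095, -0.724, 
[... 883 characters left out ...]
]
{'time': 1.2, 'qpos': array([1.28597427e+00, 8.68665973e-02, 1.75911883e-01, 1.65983105e+00,
       1.78020550e-05, 1.57080542e+00]), 'qd': array([-1.90701457e-04,  7.63493794e-04,  1.54287302e-03,  9.08862934e-05,
       -1.53211863e-03,  1.09733459e-03]), 'tau': array([-6.33040836e-04, -5.20099211e+01,  4.64865482e+01,  1.71132880e-03,
       -1.75037630e-04, -1.99248383e-06]), 'tool_pos': array([0.15453375, 0.52782901, 0.23130864]), 'eef_rot': array([ 1.41934647e-01,  9.89876031e-01,  6.48914873e-06, -8.06165644e-06]), 'wrist_force': array([-0.35307744,  0.42328412,  0.18696339]), 'ft_torque': array([0.0158004 , 0.02080794, 0.00136305]), 'grasp_force': 0.0, 'width': 0.08528592563926912}
```

View pics/top0.png

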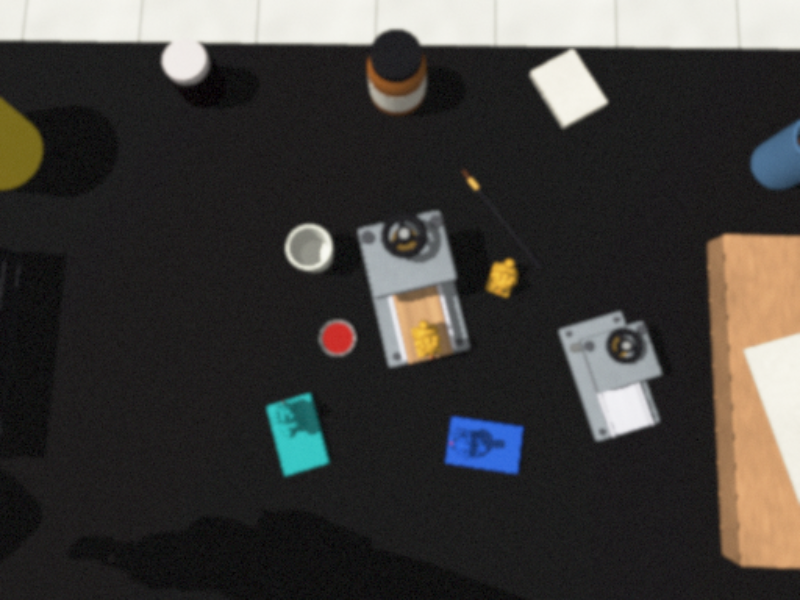

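View pics/side0.png

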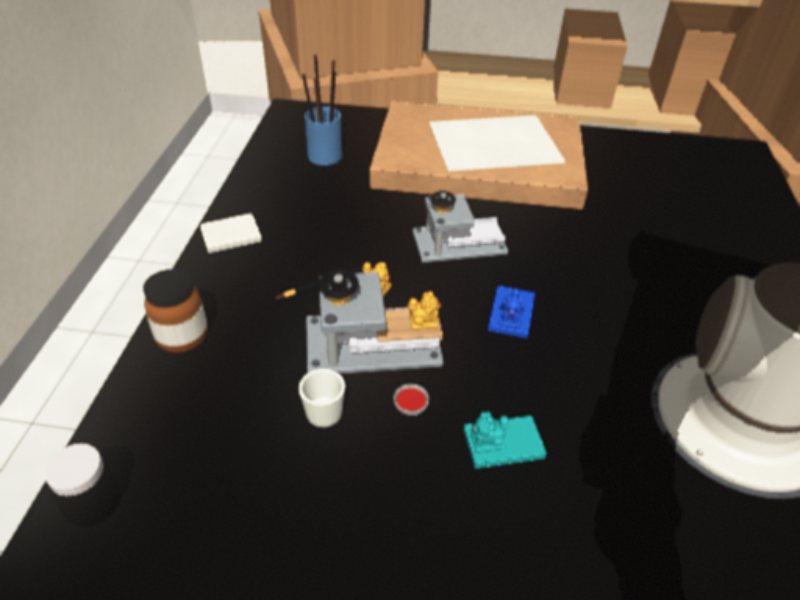

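The top and side views agree. The right clamp is the larger one, with wheel at top pixel (405,237) and board with lion at (425,340). The smaller clamp and the blue and turquoise boards are look-alikes. Next I'll fit the clamp pose and check the IK.

```bash
cat > h.py <<'E'
from station import arm
import numpy as np
from scipy.spatial.transform import Rotation as R
X=np.array([0,-15,8,-30,50]*2)/1e3
P=np.array([[.560,-.059],[.549,-.062],[.570,-.058],[.531,-.065],[.609,-.046],[.562,-.059],[.546,-.064],[.567,-.058],[.533,-.064],[.606,-.048]])
z=P[:,0]+1j*P[:,1]; c=z.mean(); yaw=np.angle(((X-X.mean())*(z-c)).sum()); o=c-X.mean()*np.exp(1j*yaw)
def W(x,y=0,zz=0):   # clamp frame (m) -> world
    q=o+(x+1j*y)*np.exp(1j*yaw); return np.array([q.real,q.imag,zz])
def Q(a): # tool down, closing line (tool y) at world angle a
    y=np.array([np.cos(a),np.sin(a),0]); zt=np.array([0,0,-1.]); return R.from_matrix(np.c_[np.cross(y,zt),y,zt]).as_quat()
def wr():
    s=arm.get_state(); return np.r_[s["wrist_force"],s["ft_torque"]]
E
python3 - <<'E'
from h import *
print("yaw",yaw,"o",o,"wheel",W(.05),"board rel",(np.array([.5045-.0745j])-o)*np.exp(-1j*yaw)*1e3)
e=(z-o)*np.exp(-1j*yaw)-X; print(np.round(e*1e3,1))
for a in np.arange(-np.pi,np.pi,.5):
    q=arm.solve_ik(W(.05,0,.117),Q(yaw+a)); print(round(a,2),None if q is None else np.round(q,3))
for x,zz in((-.125,.12),(-.125,.036),(-.08,.036)):
  for a in(np.pi/2,-np.pi/2): print(W(x,0,zz),np.round(arm.solve_ik(W(x,0,zz),Q(yaw+a)),3))
E
```

```text
yaw 0.2358969480825948 o (0.5607720067345668-0.05890765948517632j) wheel [ 0.60938726 -0.0472219   0.        ] board rel [-58.35772603-2.00888968j]
[-0.8+0.1j  2.8-0.3j  1.2-1.3j -0.4+1.j  -0.1+1.3j  1.2-0.4j -0.6-1.5j
 -1.7-0.6j  1.8+1.5j -3.5+0.j ]
-3.14 [-0.077  0.22   0.105  1.456  0.    -1.884]
-2.64 [-0.077  0.22   0.105  1.456  0.    -2.384]
-2.14 [-0.077  0.22   0.105  1.456  0.    -2.884]
-1.64 [-0.077  0.22   0.105  1.456  0.     2.899]
-1.14 [-0.077  0.22   0.105  1.456  0.     2.399]
-0.64 [-0.077  0.22   0.105  1.456  0.     1.899]
-0.14 [-0.077  0.22   0.105  1.456  0.     1.399]
0.36 [-0.077  0.22   0.105  1.456  0.     0.899]
0.86 [-0.077  0.22   0.105  1.456  0.     0.399]
1.36 [-0.077  0.22   0.105  1.456  0.    -0.101]
1.86 [-0.077  0.22   0.105  1.456  0.    -0.601]
2.36 [-0.077  0.22   0.105  1.456  0.    -1.101]
2.86 [-0.077  0.22   0.105  1.456  0.    -1.601]
[ 0.43923387 -0.08812206  0.12      ] [-0.198 -0.171 -0.288  1.454  0.    -0.434]
[ 0.43923387 -0.08812206  0.12      ] [-0.198 -0.171 -0.288  1.454  0.     2.708]
[ 0.43923387 -0.08812206  0.036     ] [-0.198 -0.144 -0.427  1.287  0.    -0.434]
[ 0.43923387 -0.08812206  0.036     ] [-0.198 -0.144 -0.427  1.287  0.     2.708]
[ 0.4829876  -0.07760487  0.036     ] [-0.159 -0.043 -0.334  1.28   0.    -0.395]
[ 0.4829876  -0.07760487  0.036     ] [-0.159 -0.043 -0.334  1.28   0.     2.746]
```

Run:
```python
from h import *
q=Q(yaw-np.pi/2)
arm.move_ptp(W(-.14,0,.16),q); arm.gripper_to(0.0)
arm.move_l(W(-.14,0,.037),vel=.1)
arm.wait(.2); w0=wr(); ex=np.array([np.cos(yaw),np.sin(yaw),0])
arm.move_l(W(-.122,0,.037),vel=.05)
x=-.122
while x<-.070:
    x+=.0015; arm.move_l(W(x,0,.037),vel=.02); f=-(wr()-w0)[:3]@ex
    print(round(x*1e3,1),round(f,1),end="; ")
    if f>7: break
print(arm.get_state()["time"],arm.get_state()["tool_pos"],W(x,0,.037))
p=arm.read_camera("side")
for n in("board","tail_end"): print(n,[((np.array(d["point"])-W(0,0))[:3],round(d["conf"],2)) for d in arm.place_of(p,n)[:3]])
import cv2; cv2.imwrite("pics/side1.png",cv2.resize(p["color"][170:270,170:330,::-1],(800,500),interpolation=cv2.INTER_CUBIC))
```

```text
-120.5 -0.6; -119.0 0.7; -117.5 0.0; -116.0 1.2; -114.5 2.3; -113.0 1.8; -111.5 2.1; -110.0 1.4; -108.5 0.9; -107.0 1.3; -105.5 1.4; -104.0 1.7; -102.5 1.8; -101.0 1.2; -99.5 1.2; -98.0 1.0; -96.5 1.4; -95.0 0.8; -93.5 1.4; -92.0 1.6; -90.5 0.7; -89.0 1.6; -87.5 1.7; -86.0 1.3; -84.5 1.6; -83.0 2.3; -81.5 11.3; 13.225 [ 0.48016906 -0.07826247  0.03685483] [ 0.48152914 -0.07795545  0.037     ]
board [(array([-0.02267201, -0.00369234,  0.0284    ]), 0.95), (array([-0.21877201, -0.10449234, -0.0012    ]), 0.91), (array([-0.21157201,  0.15950766, -0.0039    ]), 0.65)]
tail_end [(array([0.02982799, 0.00590766, 0.0323    ]), 0.87), (array([-0.22907201, -0.15429234,  0.0065    ]), 0.86), (array([-0.26187201,  0.14760766,  0.0088    ]), 0.86)]
```

View pics/side1.png

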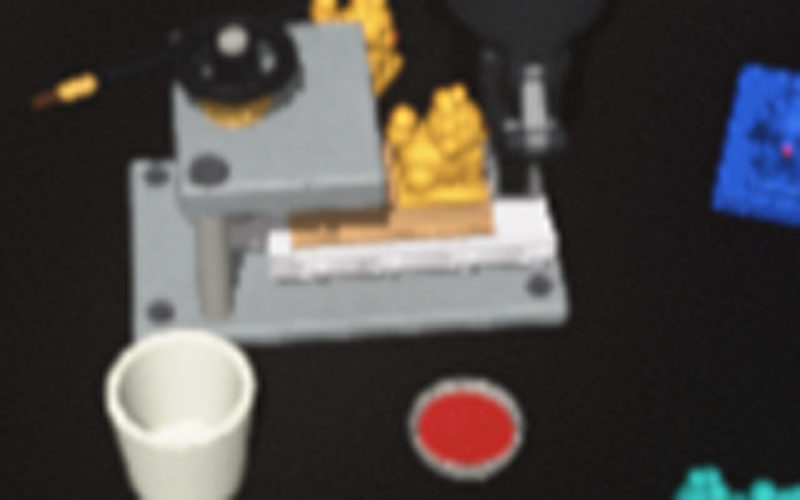

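The board is home: it slid freely at about 1.5 N, then the force jumped to 11 N at the expected tip position. In the picture its tail (about px 290,215) is well under the head. Next I'll retreat and take the wheel, centring the grip by feel in two directions.

```bash
cat >> h.py <<'E'
def centre(C,a):
    """fingers shut on the wheel at angle a: shift C along the closing line until the side force is small"""
    u=np.array([np.cos(a+yaw),np.sin(a+yaw),0]); 
    for i in range(4):
        arm.wait(.15); f=(wr()-w0)[:3]; t=arm.get_state()["tool_pos"]
        print("f",np.round(f,1),"fu",round(f@u,1),"TCP err mm",np.round((t-C)*1e3,2))
        if abs(f@u)<2: break
        C=C+u*np.clip((t-C)@u+np.sign(f@u)*2e-4,-.003,.003); arm.move_l(C,vel=.02)
    return C
E
python3 - <<'E'
import h; from h import *
arm.move_l(W(-.12,0,.037),vel=.1); arm.move_l(W(-.12,0,.2),vel=.2); 
C=W(.05,0,.118)
arm.move_ptp(C+[0,0,.08],Q(yaw-.1)); arm.gripper_to(.085); arm.move_l(C,vel=.1)
arm.wait(.2); h.w0=wr(); print(h.w0)
arm.gripper_to(.055); print(arm.get_state()["width"],arm.get_state()["grasp_force"])
C=centre(C,-.1); arm.gripper_to(.085); print((C-W(.05,0,.118))*1e3)
arm.move_l(C,Q(yaw-.87),vel=.1);arm.move_l(C,Q(yaw-1.64),vel=.1); arm.wait(.1); h.w0=wr()
arm.gripper_to(.055); print(arm.get_state()["width"],arm.get_state()["qpos"])
C=centre(C,-1.64); print(repr(C),(C-W(.05,0,.118))*1e3,wr()-h.w0,repr(h.w0),arm.get_state()["time"])
E
```

```text
[-0.37340057 -0.52924636 -0.20433608  0.03344319 -0.07693718  0.00840715]
0.05704853936222165 62.81203712380375
f [-2.6 -0.2  3.8] fu -2.6 TCP err mm [-0.2  -0.06  0.22]
f [-1.4  1.   4.9] fu -1.2 TCP err mm [0.18 0.   0.13]
[-0.39791139 -0.05441031  0.        ]
0.05709826232238908 [-7.67583894e-02  2.18483166e-01  1.06020609e-01  1.45840624e+00
  1.79152493e-03  2.89717756e+00]
f [-1.9  5.4  3.7] fu -5.7 TCP err mm [-0.12  0.96  0.47]
f [-1.2  1.   4.3] fu -1.2 TCP err mm [ 0.05 -0.06  0.25]
array([ 0.60879539, -0.04612353,  0.118     ]) [-0.59187251  1.09837329  0.        ] [-1.24197344  0.95879923  4.29436406  0.12153983  0.29386309  0.07109603] array([ 0.15862755, -0.19158199, -0.13568901, -0.05079692,  0.01393505,
       -0.04718457]) 22.2333
```

```bash
cat >> h.py <<'E'
C0=np.array([0.60879539,-0.04612353,0.118]); w0=np.array([0.159,-0.192,-0.136,-0.051,0.014,-0.047])
def turn(t0,t1,d=.06,v=.0012,stop=9):
    L=[]; 
    for t in np.arange(t0+d,t1+1e-6,d):
        arm.move_l(C0+[0,0,.0048*t],Q(yaw-1.64+t),vel=v)
        s=arm.get_state(); f=np.r_[s["wrist_force"],s["ft_torque"]]-w0
        L.append((t,s["time"],-f[5],f[2],f[0],f[1],s["qpos"][5]))
        if -f[5]>stop: break
    L=np.array(L); print(np.round(L,3)); 
    with open("log.txt","a") as g: np.savetxt(g,L)
E
python3 -c "
from h import *
turn(0,.6)"
```

```text
[[ 6.0000e-02  2.2483e+01  3.7000e-02  5.2900e+00 -1.0190e+00 -1.1070e+00
   2.8410e+00]
 [ 1.2000e-01  2.2733e+01 -3.2000e-02  4.5270e+00 -1.2500e+00 -2.6700e-01
   2.7820e+00]
 [ 1.8000e-01  2.2983e+01 -5.6000e-02  5.4900e+00 -1.3180e+00  3.0600e-01
   2.7210e+00]
 [ 2.4000e-01  2.3233e+01 -1.0000e-03  4.7770e+00 -1.6430e+00 -6.3500e-01
   2.6610e+00]
 [ 3.0000e-01  2.3483e+01  6.1000e-02  5.6120e+00 -1.6430e+00 -1.1830e+00
   2.6010e+00]
 [ 3.6000e-01  2.3733e+01  4.4000e-02  6.2680e+00 -9.9700e-01 -2.8800e-01
   2.5410e+00]
 [ 4.2000e-01  2.3983e+01 -1.3000e-02  6.4980e+00 -1.4710e+00 -1.4200e-01
   2.4810e+00]
 [ 4.8000e-01  2.4233e+01  1.0000e-03  4.4040e+00 -7.2900e-01 -6.5000e-02
   2.4210e+00]
 [ 5.4000e-01  2.4483e+01  4.6000e-02  5.4990e+00 -1.9580e+00  4.2400e-01
   2.3610e+00]
 [ 6.0000e-01  2.4733e+01  6.5000e-02  5.4560e+00 -2.2520e+00 -6.3000e-01
   2.3010e+00]]
```

The wheel follows the hand, because Fz stays constant. The torque fades at each stop, though, so I'll use much finer steps to make the motion near-continuous.

```bash
python3 -c "
from h import *
np.set_printoptions(suppress=True,linewidth=150)
turn(.6,.8,d=.004)"
```

```text
[[ 0.604 24.983  0.196  5.13  -0.427 -0.914  2.298]
 [ 0.608 25.233  0.289  6.075 -0.283 -0.516  2.294]
 [ 0.612 25.483  0.269  4.587 -2.374 -0.365  2.29 ]
 [ 0.616 25.733  0.329  5.021 -1.724 -0.918  2.286]
 [ 0.62  25.983  0.283  4.34  -1.32  -1.071  2.282]
 [ 0.624 26.233  0.276  5.537 -1.674 -1.306  2.278]
 [ 0.628 26.483  0.285  5.787 -1.584  0.062  2.274]
 [ 0.632 26.733  0.287  4.878 -1.304  0.675  2.27 ]
 [ 0.636 26.983  0.349  5.414 -0.77   0.362  2.266]
 [ 0.64  27.233  0.316  5.232 -1.094  0.025  2.262]
 [ 0.644 27.483  0.292  5.237 -1.119 -0.005  2.258]
 [ 0.648 27.733  0.285  5.109 -0.493  0.169  2.254]
 [ 0.652 27.983  0.303  5.87  -1.461 -0.031  2.25 ]
 [ 0.656 28.233  0.289  5.398 -1.523 -0.439  2.246]
 [ 0.66  28.483  0.285  5.261 -1.175  0.207  2.242]
 [ 0.664 28.733  0.321  5.496 -1.181  0.799  2.238]
 [ 0.668 28.983  0.313  4.27  -1.497 -0.491  2.234]
 [ 0.672 29.233  0.264  5.679 -1.456  0.102  2.229]
 [ 0.676 29.483  0.297  5.076 -0.47  -0.556  2.225]
 [ 0.68  29.733  0.311  4.837 -0.696 -0.083  2.221]
 [ 0.684 29.983  0.309  4.35  -0.267 -0.681  2.217]
 [ 0.688
[... 800 characters left out ...]
7 -1.208  0.045  2.153]
 [ 0.752 34.233  0.318  4.929 -2.122 -0.031  2.149]
 [ 0.756 34.483  0.305  4.224 -1.911 -0.348  2.145]
 [ 0.76  34.733  0.214  4.696  0.003 -0.865  2.141]
 [ 0.764 34.983  0.28   5.441 -1.607 -0.316  2.137]
 [ 0.768 35.233  0.272  4.817 -1.288 -0.652  2.133]
 [ 0.772 35.483  0.256  5.838 -0.914 -0.656  2.129]
 [ 0.776 35.733  0.29   5.086 -1.415  0.623  2.125]
 [ 0.78  35.983  0.282  6.131 -1.355 -0.403  2.121]
 [ 0.784 36.233  0.331  4.79  -1.59  -1.385  2.117]
 [ 0.788 36.483  0.242  5.647  0.376 -1.231  2.113]
 [ 0.792 36.733  0.297  4.723  0.332 -0.169  2.109]
 [ 0.796 36.983  0.285  5.005 -1.596 -0.056  2.105]
 [ 0.8   37.233  0.33   4.905 -0.888 -0.963  2.101]]
```

Fine steps read 0.29 ± 0.026 N m running free, but each move takes at least 0.25 s. So I'll alternate coarse turns with a few fine "feel" steps, and fit where the torque starts to climb.

```bash
cat > go.py <<'E'
from h import *
K=.0048*5*4.8
D=[tuple(r) for r in np.loadtxt("log.txt")[:,[0,2]] if r[0]>.606]
grid=np.arange(1.0,4.5,.01); th=.8
def step(d,v=.0032):
    global th; th+=d
    arm.move_l(C0+[0,0,.0048*th],Q(yaw-1.64+th),vel=v); s=arm.get_state()
    return s["time"],-(s["ft_torque"][2]-w0[5]),s["wrist_force"][2]-w0[2]
def fit():
    t,y=np.array(D).T; best=[]
    for g in grid:
        r=y-K*np.maximum(0,t-g); best.append(((r-r.mean())**2).sum())
    i=np.argmin(best); g=grid[i]; return g,(y-K*np.maximum(0,t-g)).mean()
near=False
while th<4.4:
    if not near: step(.2); n=3
    else:
        d=min(.15,gc+.833-th-.025)
        if d>.02: step(d,.003)
        n=5
    m=[]
    for i in range(n):
        T,tq,fz=step(.005)
        if i: D.append((th,tq)); m.append(tq)
    gc,b=fit(); dev=np.mean(m)-b; 
    print(f"t {T:.1f} th {th:.3f} tau {np.mean(m):.3f} dev {dev:.3f} thc {gc:.2f} b {b:.3f} fz {fz:.1f}")
    if dev>.045 and gc<th-.15: near=True
    if near and (th>gc+.82) or dev>.12 or T>65: break
np.savetxt("D.txt",D)
E
python3 go.py
```

```text
t 38.4 th 1.015 tau 0.259 dev -0.030 thc 1.01 b 0.289 fz 5.1
t 39.6 th 1.230 tau 0.285 dev -0.004 thc 1.22 b 0.289 fz 4.6
t 40.8 th 1.445 tau 0.302 dev 0.013 thc 1.33 b 0.289 fz 4.8
t 42.0 th 1.660 tau 0.280 dev -0.009 thc 1.66 b 0.289 fz 5.6
t 43.2 th 1.875 tau 0.274 dev -0.015 thc 1.88 b 0.289 fz 5.5
t 44.4 th 2.090 tau 0.254 dev -0.034 thc 2.09 b 0.288 fz 5.0
t 45.6 th 2.305 tau 0.297 dev 0.009 thc 2.22 b 0.288 fz 4.6
t 46.8 th 2.520 tau 0.303 dev 0.015 thc 2.38 b 0.288 fz 4.7
t 48.0 th 2.735 tau 0.271 dev -0.017 thc 2.73 b 0.288 fz 5.7
t 49.2 th 2.950 tau 0.365 dev 0.077 thc 2.58 b 0.288 fz 5.3
t 50.9 th 3.125 tau 0.343 dev 0.055 thc 2.61 b 0.288 fz 4.8
t 52.5 th 3.300 tau 0.362 dev 0.074 thc 2.62 b 0.288 fz 5.4
t 54.1 th 3.453 tau 0.386 dev 0.097 thc 2.62 b 0.288 fz 4.7
```

The torque is 0.097 N m above free running, about 20 N. Fitted contact was at 2.62 rad (12.6 mm), inside the stated range. Next I'll let go and check.

Run:
```python
from h import *
import cv2
th=3.453
arm.gripper_to(.085); arm.move_l(C0+[0,0,.0048*th+.08],vel=.12)
print(arm.get_state()["time"])
p=arm.read_camera("side")
cv2.imwrite("pics/side2.png",cv2.resize(p["color"][170:270,170:330,::-1],(800,500),interpolation=cv2.INTER_CUBIC))
for n in("tray","board","wheel_grip"): print(n,[(np.round(np.array(d["point"]),3),round(d["conf"],2)) for d in arm.place_of(p,n)[:3]])
```

```text
55.3417
tray [(array([ 0.532, -0.068,  0.045]), 0.97), (array([ 0.42 , -0.348,  0.019]), 0.94)]
board [(array([ 0.534, -0.065,  0.045]), 0.92), (array([ 0.336, -0.162,  0.001]), 0.75), (array([ 0.347,  0.103, -0.002]), 0.6)]
wheel_grip [(array([ 0.607, -0.046,  0.146]), 0.76), (array([ 0.476, -0.33 ,  0.108]), 0.5)]
```

View pics/side2.png

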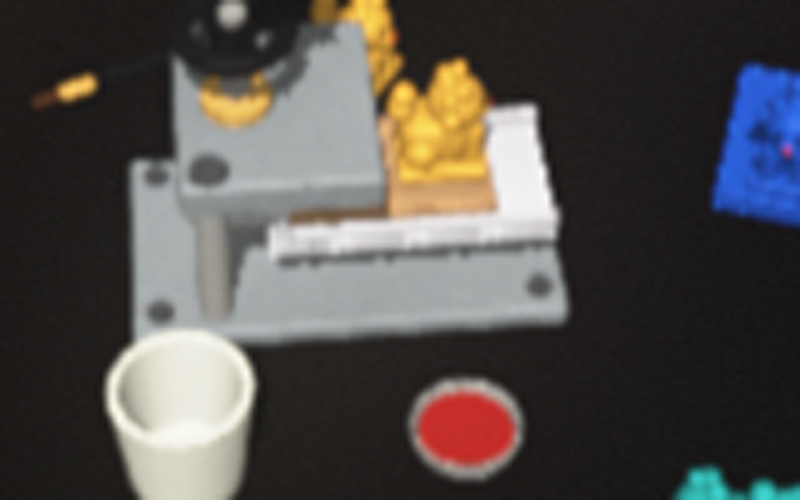

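The picture shows the tray and wheel raised (tray about 15 mm by the network, 16.6 mm expected). The board (px 440,200) is still home, and the cup, lid and second lion have not moved.

```bash
python3 -c "
from h import *
print(arm.hand_in())"
```

```text
the job is handed in; nothing more can be done
None
```

The job is handed in: the board is home against the tray's back wall and clamped at about 20 N by feel (torque 0.097 N m above free running), the wheel is released at about 55 s of the 72 s, and the bystanders in view have not moved.

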